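# Wedge the tip box tight in its transport carrier

## Task

The teal tip box sits loose in its blue-and-aluminium carrier. Take the thick wedge with the orange head from its stand and drive it down, thin end first, into the gap between the box and the carrier's end wall until it is fully home, so that the box is jammed tight against the far stop wall; let go of the wedge. Leave the slim blue-headed wedge in its stand.

Things in the scene. Friction and masses are not known exactly. Their poses are not given: they have to be found in the camera images.
- thick_wedge_head (a point): Centre of the orange head (42 x 28 x 56 mm in x, y, z; grasp across y) of the wedge to use. Below it the wooden blade: 44 mm in x, 70 long, tip 98 below this point; flat vertical +y face, 14 from this point; -y face slopes: 8 mm thick at tip, 28 at head. Stands upright (z up) in an open grey stand, lowest 40 mm in a loose pocket: lift straight up over 50 mm.
- slim_wedge_head (a point): Wedge to leave alone: same build but slim, blue head 42 x 14 x 56 mm. This point is the centre of its head, 98 mm above its tip; it stands upright in its own grey stand.
- wedge_home (a point): On the fixed carrier: where the orange head's centre ends, axes parallel, when driven home; the tip is then 10 mm above the carrier's floor. End wall: inner face 14 mm to +y, top 28 below; box to -y, top 36 below; stop wall 129 to -y. Gap 18 to 22 mm at the box's top. Held off the end wall it jams high: let go, then press the head's top down with shut fingers, 15 to 20 N. Friction keeps it.
- tip_case_center (a point): Centre of the teal tip box with clear lid, 76 x 118 x 72 mm (x, y, z), 0.4 to 0.85 kg, loose on the carrier's floor between low side rails. Tight against the stop wall this point is 70 mm to -y of wedge_home (carrier axes); at the start 4 to 7 mm nearer. The sinking wedge pushes it there; all faces are smooth and slide easily.

How it is judged:
By the outcome, as a careful person would: the job done as asked, in the order asked, and still so for the second after the job is handed in, with the robot touching nothing.
It also fails if it takes over 42 s, if anything falls off the work surface, if the arm or the gripper's body presses on something with over 40 N, if the wrist force passes 120 N, or if a joint passes its speed limit or range.

## Robot

A 6-joint arm with a two-finger parallel gripper is mounted at the origin on a cart in front of the work surface, level with it; the furniture and walls round the work are solid. World frame = base frame: x ahead of the robot, y to its left, z up, the work surface at z = 0. Lengths are in m, angles in rad, forces in N, time in s.
With the tool pointing down it reaches from about 0.35 to 0.975 m from the base axis. Payload 4.9 kg.
Tool frame: the origin (TCP) lies between the finger pads; the fingertips stand 14 mm ahead of it and the grasp point (between the pads) lies 5 mm behind it (manip.finger_overhang is the distance from the TCP to the fingertips, in m); z points along the fingers, y is the line along which they close (so a half turn about z gives the same grasp; the last joint's range is limited). The gripper opens to 85 mm and grips with 20 to 120 N. Pads are 22 mm wide; open, the fingers measure 114 mm over their backs; the gripper's body (76 mm by 85 mm) begins 54 mm behind the grasp point. The pads swing forward as they close: fully open they stand 13 mm farther back than shut.
Start: joints at [1.095, 0.053, 1.613, -0, 1.476, -0.119], TCP at [0.218, 0.586, 0.245] pointing down, gripper open.
Joint ranges: [-3.01, 3.01], [-1.01, 2.22], [0.06, 2.58], [-1.02, 4.17], [0.09, 2.62], [-3.14, 3.14]. Speed limits (rad/s): [2.57, 2.57, 3.14, 3.14, 3.14, 3.14].

## Interface

Orientations are given as a unit quaternion [w, x, y, z].
In Python, from plant import manip, grab_frame gives the robot as it stands.
- The arm moves only by the tool servo_tool, never from a script. Its argument "deltas" is a list that holds one entry, the list of rows, each a list of 5 numbers: the opening in per cent of the stroke, from 0 (shut) to 100 (fully open), then the shift along the world's x, y, z in m, then the turn about the world's z in degrees. A call has exactly 8 rows; each row shifts and turns the commanded pose from where the row before left it; what a row does not reach is not made up. A row lasts 1/10 s, in which the tool goes at most 50 mm and 8.59 degrees, less where a joint would pass 70% of its speed; a pose out of reach is approached as far as the arm can. A call is refused whole if a number of a shift passes 0.05 or a number of a turn 8.59, either way. A call with a gripper value outside its range is refused whole. The fingers move at their own pace and stop on an object; the grip force is fixed at half the most. Time passes only in rows, so rows that do not move let the fingers close, or fill a call up. It gives the time, the measured TCP pose, the force, the opening and the grip force at its end, in the units of the state.
- manip.state(): the state, without advancing time (a new reading comes with each control period).
- grab_frame(name): name is "scene" or "top" or "wrist"; returns a dict with "pixels" (420x560x3 uint8, red, green, blue), "z_map" (420x560 float32, m along the optical axis (not along the pixel's ray), 0 where there is no reading), "fx", "fy", "cx", "cy" (pixels), "rvec" (rotation vector, rad) and "tvec" (3), from world to camera coordinates, as OpenCV has them; the wrist camera has in their place "T_tool_cam" (4x4, takes a point from camera to tool coordinates, whose origin is the TCP and whose axes are the flange's). Camera axes: x right, y down, z forward; pixel columns grow to the right and rows downward; lengths in m; the calibration is good to about 2 mm. A picture is of the moment at which its call begins: read the wrist's pose just before it.
- manip.job_done(): hands the job in; it is judged then, once.
The state is a dict: "time": time; "joint_pos": joint angles; "joint_vel": joint speeds; "joint_efforts": joint torques, N m; "tool_pos": TCP position; "tool_rot": TCP orientation; "contact_force": force on the tool from outside, world axes, zero at the start; "ft_torque": the same for the moment, N m; "gripper_width": opening from 0.0 (shut) to 1.0 (fully open); "grasp_force": force on a finger pad.
Only numpy, scipy, OpenCV 4.12 (cv2) and the standard library are available. Lean on these libraries where they do the work, as an engineer would, in place of code of your own. Each camera call takes 0.05 s, during which the arm holds its last target. There are 200 camera calls.

## Working session

There is one attempt and no reset: what is moved stays moved. The work goes in short steps, Python scripts to look and compute and a tool call to move; the robot and the scene stay as the last step left them, time stands still between calls to the robot, and variables do not carry over. Pictures are saved under pics/ and viewed, at most 10 in all, crops included, and the job is handed in when it is done.

Besides the shell and the picture viewer there is one more tool, called after "Call:" by a JSON object that holds its "api" and its "payload". servo_tool: Moves the arm, as the interface text tells. Its arguments: {"type":"object","properties":{"deltas":{"type":"array"}},"required":["deltas"]}

```bash
mkdir -p pics; ls; cat > h.py <<'E'
import numpy as np, cv2
from plant import manip, grab_frame
def world(f,st=None):
    z=f["z_map"]; v,u=np.indices(z.shape)
    P=np.stack([(u-f["cx"])/f["fx"]*z,(v-f["cy"])/f["fy"]*z,z],-1)
    if "rvec" in f:
        R=cv2.Rodrigues(np.array(f["rvec"],float))[0]
        W=(P-np.array(f["tvec"]).ravel())@R
    else:
        T=np.array(f["T_tool_cam"]); P=P@T[:3,:3].T+T[:3,3]
        w,x,y,zz=st["tool_rot"]
        from scipy.spatial.transform import Rotation as Ro
        W=Ro.from_quat([x,y,zz,w]).apply(P.reshape(-1,3)).reshape(P.shape)+st["tool_pos"]
    W[z==0]=np.nan
    return W
def save(f,n): cv2.imwrite("pics/"+n,cv2.cvtColor(f["pixels"],cv2.COLOR_RGB2BGR))
E
python3 - <<'E'
from h import *
print(manip.state(), manip.finger_overhang)
a=grab_frame("scene");b=grab_frame("top")
save(a,"s0.png");save(b,"t0.png")
np.savez("f0.npz",t=world(b),s=world(a),tp=b["pixels"],sp=a["pixels"])
E
```

```text
pics
{'time': 0.0, 'joint_pos': array([ 1.09501433e+00,  5.33690891e-02,  1.61430714e+00,  2.89834466e-05,
        1.47597432e+00, -1.19009518e-01]), 'joint_vel': array([ 9.01312177e-04, -1.04630090e-03, -1.65006762e-04, -2.01891248e-03,
       -8.06947960e-04, -6.70905019e-05]), 'joint_efforts': array([-5.16854889e-04, -3.93680978e+01, -3.70179927e+01, -1.77190377e-04,
        7.23450183e-03, -4.38232448e-06]), 'tool_pos': array([0.21800715, 0.58511369, 0.24404754]), 'tool_rot': array([-3.15305908e-04,  1.77442923e-01,  9.84130555e-01, -9.79553025e-04]), 'contact_force': array([-0.19689095, -0.01991563,  0.8155036 ]), 'ft_torque': array([-0.05308257,  0.00458451, -0.02055466]), 'grasp_force': 0.0, 'gripper_width': 1.001925599973653} 0.014
```

View pics/t0.png

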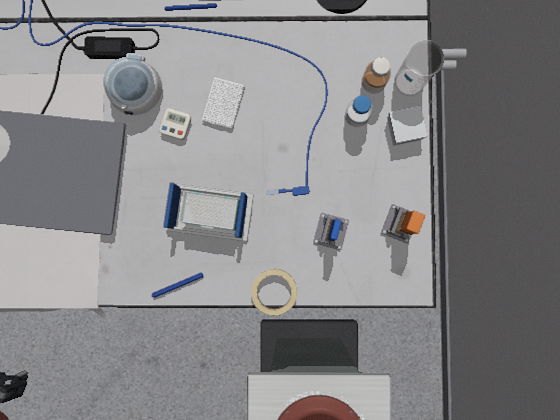

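View pics/s0.png

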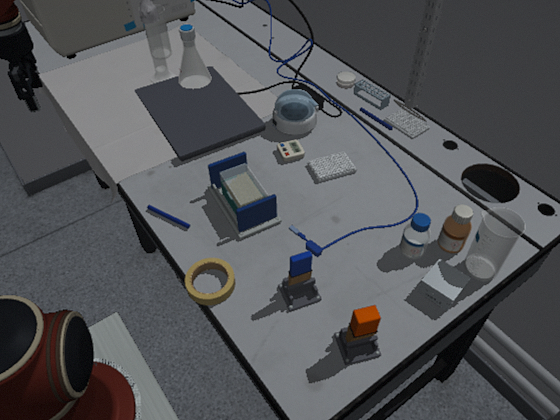

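The top view (image up = +x, left = +y) shows the carrier at (208,212), with its blue walls at columns 172 and 241. The orange head is at (414,222) and the blue head at (336,229). Next I'll measure them.

```bash
python3 - <<'E'
from h import *
d=np.load("f0.npz")
for k in "ts":
    W=d[k];p=d[k+"p"];hsv=cv2.cvtColor(p,cv2.COLOR_RGB2HSV)
    for nm,lo,hi in [("orange",(3,150,90),(18,255,255)),("blue",(105,130,40),(125,255,255))]:
        m=cv2.inRange(hsv,lo,hi)
        n,l,s,c=cv2.connectedComponentsWithStats(m)
        for i in range(1,n):
            if s[i,4]<60: continue
            Q=W[(l==i)]; Q=Q[~np.isnan(Q[:,2])]
            if len(Q)<20: continue
            zt=np.percentile(Q[:,2],95); T=Q[Q[:,2]>zt-.006]
            r=cv2.minAreaRect((T[:,:2]*1000).astype(np.float32))
            print(k,nm,c[i].round(),s[i,4],"ztop",zt.round(4),"min",Q[:,2].min().round(3),"rect",np.round(r[0],1),np.round(r[1],1),round(r[2],1),len(T))
W=d["t"]
ys=slice(170,250)
print(np.round(W[212,155:260:3]*1000).astype(int).tolist())
t=d["tp"]; 
A=cv2.resize(t[170:255,155:265],None,fx=5,fy=5,interpolation=2); B=cv2.resize(t[190:275,310:430],None,fx=5,fy=5,interpolation=2)
C=cv2.resize(d["sp"][235:365,270:400],None,fx=4,fy=4,interpolation=2)
cv2.imwrite("pics/c.png",cv2.cvtColor(C,cv2.COLOR_RGB2BGR))
cv2.imwrite("pics/a.png",cv2.cvtColor(A,cv2.COLOR_RGB2BGR))
E
```

```text
t orange [413. 222.] 331 ztop 0.1346 min 0.089 rect [ 485.8 -190.1] [28.2 39.1] 68.2 239
t blue [17. 18.] 72 ztop 0.0218 min -0.001 rect [1001.7  690.6] [ 4.4 20. ] 86.1 16
t blue [207.  79.] 816 ztop 0.0208 min -0.003 rect [768.9 352.3] [776.1  95.7] 59.7 153
t blue [190.   7.] 199 ztop 0.0117 min -0.002 rect [1000.5  299.4] [ 10.1 120.9] 2.8 127
t blue [362. 104.] 178 ztop 0.1083 min 0.089 rect [738.9 -87.3] [32.4 35.2] 34.2 152
t blue [172. 206.] 449 ztop 0.0925 min 0.016 rect [525.7 323.8] [ 8.  93.4] 82.6 146
t blue [240. 216.] 282 ztop 0.0848 min 0.018 rect [504.7 173.2] [ 9.5 93.2] 82.3 167
t blue [335. 229.] 171 ztop 0.1346 min 0.029 rect [471.8 -28. ] [14.1 40.8] 74.2 128
t blue [177. 285.] 224 ztop 0.0145 min 0.003 rect [350.5 319.9] [  9.2 121.6] 23.1 186
s orange [367. 314.] 333 ztop 0.1337 min 0.126 rect [ 485.8 -193.6] [26.8 40.4] 69.6 326
s blue [316.  88.] 70 ztop 0.0119 min -0.001 rect [957.3 516.3] [ 18.7 130. ] 6.0 39
s blue [376. 119.] 103 ztop 0.0103 min 0.001 rect [1001.1  299.2] [ 12.8 118.8] 3.6 80
s blue [350. 232.] 1230 ztop 0.1315 min -0.002 rect [471.1 -31. ] [15.5 41. ] 74.0 154
s blue [225. 166.] 485 ztop 0.0908 min 0.014 rect [524.4 321.5] [ 9.9 94.9] 83.6 131
s blue [256. 213.] 855 ztop 0.0825 min 0.012 rect [503.5 170.6] [14.2 93.8] 85.8 166
s blue [169. 216.] 171 ztop 0.0129 min -0.005 rect [348.4 317.8] [  8.9 122.3] 22.8 133
[[516, 377, -3], [516, 369, 0], [516, 363, -3], [516, 356, -1], [510, 327, 88], [510, 322, 85], [512, 323, 51], [514, 322, 27], [515, 318, 12], [510, 296, 83], [510, 290, 80], [510, 284, 82], [510, 277, 83], [510, 270, 83], [510, 264, 82], [510, 257, 85], [510, 251, 82], [510, 245, 83], [510, 239, 80], [510, 232, 79], [510, 226, 80], [510, 219, 81], [510, 212, 85], [510, 206, 83], [510, 199, 84], [510, 193, 85], [510, 186, 86], [512, 183, 54], [510, 174, 80], [510, 168, 77], [515, 168, 11], [515, 161, 12], [516, 155, -3], [516, 148, -4], [516, 141, 0]]
```

View pics/c.png

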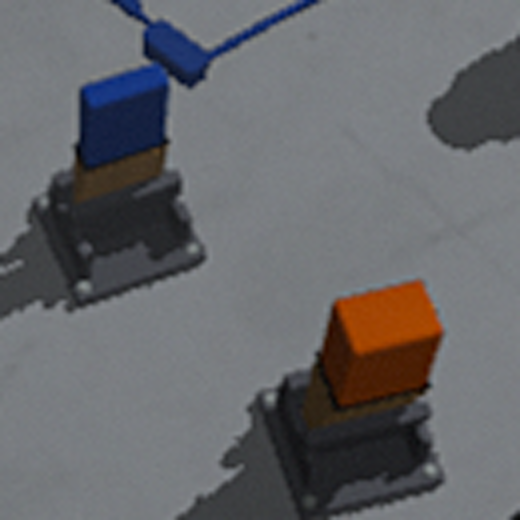

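View pics/a.png

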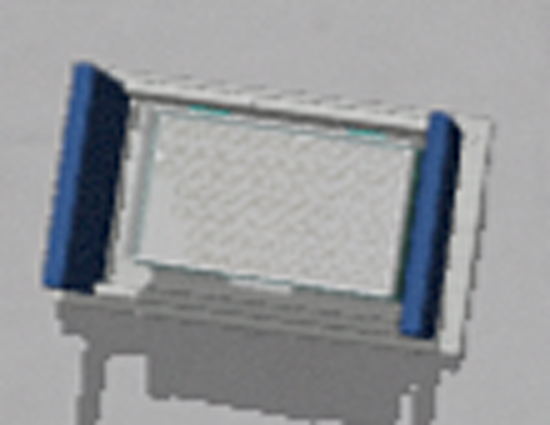

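The gap is on the left (+y) side, between the box and the taller end wall. The carrier's yaw is about -8° and the wedge's about -21°. I'll move over the carrier for a close look from the wrist camera.

Call:
{"api": "servo_tool", "payload": {"deltas": [[[100,0.03,-0.04,0.008,0],[100,0.03,-0.04,0.008,0],[100,0.03,-0.04,0.008,0],[100,0.03,-0.04,0.008,0],[100,0.03,-0.04,0.008,0],[100,0.03,-0.04,0.008,0],[100,0.03,-0.04,0.008,0],[100,0,0,0,0]]]}}

```text
time: 0.9
tool_pos: [0.4287, 0.3052, 0.3016]
tool_rot: [0.001, 0.181, 0.983, -0.0]
contact_force: [0.2, 0.5, 0.1]
gripper_width: 0.998
grasp_force: 0.0
```

```bash
python3 - <<'E'
from h import *
st=manip.state();f=grab_frame("wrist");W=world(f,st);save(f,"w1.png")
np.savez("w1.npz",W=W,p=f["pixels"]);print(st["tool_pos"],st["tool_rot"],f["T_tool_cam"],st["time"])
E
```

```text
[0.42873714 0.30523618 0.3015846 ] [ 1.29959220e-03  1.81092954e-01  9.83465116e-01 -1.34316570e-04] [[ 8.85262709e-04 -9.51313644e-01 -3.08223241e-01  8.15566325e-02]
 [ 9.99999251e-01  1.10248554e-03 -5.30613747e-04  2.03343993e-04]
 [ 8.44591763e-04 -3.08222541e-01  9.51313908e-01 -1.28892500e-01]
 [ 0.00000000e+00  0.00000000e+00  0.00000000e+00  1.00000000e+00]] 0.9
```

View pics/w1.png

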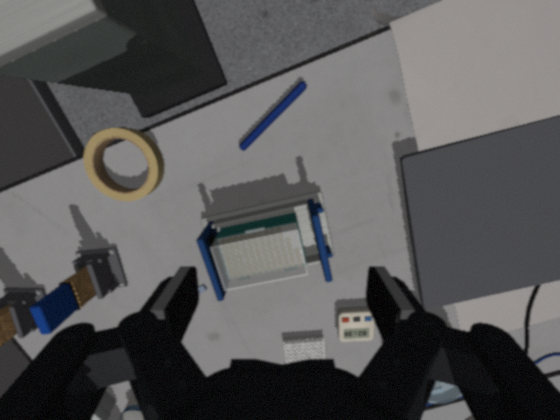

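The wrist view shows the carrier with its end wall at (320,245), the stop wall at (212,262) and the box between them. I'll extract the geometry.

```bash
python3 - <<'E'
from h import *
d=np.load("w1.npz");W=d["W"];p=d["p"];hsv=cv2.cvtColor(p,cv2.COLOR_RGB2HSV)
def rect(T): 
    r=cv2.minAreaRect((T[:,:2]*1000).astype(np.float32)); return np.round(r[0],1),np.round(r[1],1),round(r[2],1),len(T)
m=cv2.inRange(hsv,(105,110,25),(125,255,255)); n,l,s,c=cv2.connectedComponentsWithStats(m)
for i in range(1,n):
    if s[i,4]<80: continue
    Q=W[l==i];zt=np.nanpercentile(Q[:,2],93);T=Q[(Q[:,2]>zt-.007)]
    print(c[i].round(),s[i,4],zt.round(4),*rect(T))
a=np.radians(-7.8);ex=np.array([np.cos(a),np.sin(a)]);ey=np.array([-np.sin(a),np.cos(a)])
# carrier frame profile
X=W[...,:2]@ex*1000;Y=W[...,:2]@ey*1000;Z=W[...,2]*1000
reg=(W[...,0]>.42)&(W[...,0]<.6)&(W[...,1]>.13)&(W[...,1]<.37)
print("ctr",np.array([.515,.25])@ex,np.array([.515,.25])@ey)
x0=np.array([.515,.248])@ex*1000
k=reg&(abs(X-x0)<25)
for y in range(90,270+0,4): pass
yy=Y[k];zz=Z[k]
b=np.arange(yy.min(),yy.max(),3)
for q in b:
    j=(yy>=q)&(yy<q+3)
    if j.any(): print(int(q),np.nanpercentile(zz[j],[5,50,95]).round(0).astype(int).tolist(),end="; ")
k=reg&(abs(Y-np.array([.515,.248])@ey*1000)<50)&(Z>60); print("\nbox x",np.nanpercentile(X[k],[1,50,99]),x0)
E
```

```text
[273. 115.] 676 0.0121 [347.  320.7] [ 10.1 121.6] 22.6 673
[320. 238.] 610 0.0907 [521.  324.5] [ 9.6 94.8] 83.3 444
[210. 262.] 554 0.0828 [501.5 174.3] [ 7.4 95. ] 82.6 413
[ 53. 308.] 1407 0.1322 [468.2 -28. ] [15.3 40.5] 76.4 443
ctr 0.4763062447342174 0.31758047992152766
193 [-4, -2, -1]; 196 [-4, -2, -1]; 199 [-3, -3, -1]; 232 [80, 81, 82]; 235 [81, 82, 83]; 238 [81, 82, 83]; 241 [68, 78, 82]; 247 [81, 82, 83]; 250 [81, 82, 83]; 253 [81, 82, 83]; 256 [81, 82, 83]; 259 [81, 82, 83]; 262 [81, 82, 83]; 265 [81, 82, 83]; 268 [81, 82, 83]; 271 [81, 82, 83]; 274 [81, 82, 83]; 277 [81, 82, 83]; 280 [81, 82, 83]; 283 [81, 82, 84]; 286 [81, 82, 83]; 289 [81, 82, 83]; 292 [81, 82, 83]; 295 [81, 82, 83]; 298 [81, 82, 83]; 301 [81, 82, 83]; 304 [81, 82, 83]; 307 [81, 82, 83]; 310 [81, 82, 83]; 313 [81, 82, 83]; 316 [81, 82, 83]; 319 [81, 82, 83]; 322 [81, 82, 83]; 325 [81, 82, 83]; 328 [81, 82, 83]; 331 [81, 82, 83]; 334 [81, 82, 83]; 337 [81, 82, 83]; 340 [81, 82, 83]; 343 [81, 82, 83]; 346 [81, 82, 83]; 349 [81, 82, 83]; 352 [81, 82, 83]; 355 [81, 82, 83]; 358 [81, 82, 83]; 361 [81, 82, 83]; 364 [10, 68, 83]; 367 [9, 10, 11]; 370 [9, 10, 12]; 373 [9, 10, 11]; 376 [9, 10, 11]; 379 [9, 10, 11]; 382 [9, 10, 11]; 385 [9, 73, 90]; 388 [89, 90, 91]; 391 [89, 90, 91]; 394 [87, 89, 90]; 400 [9, 10, 11]; 403 [9, 10, 11]; 406 [9, 10, 11]; 409 [-3, 8, 10]; 412 [-4, -3, -1]; 415 [-4, -3, -2]; 418 [-4, -3, -2]; 421 [-4, -3, -2]; 424 [-4, -3, -1]; 427 [-4, -3, -2]; 430 [-4, -2, -2]; 433 [-4, -3, -2]; 436 [-4, -3, -2]; 439 [-4, -3, -2]; 
box x [381.36449159 468.55090216 507.94080048] 476.57767587908603
```

Call:
{"api": "servo_tool", "payload": {"deltas": [[[100,0,-0.05,0,0],[100,0,-0.05,0,0],[100,0,-0.05,0,0],[100,0,-0.05,0,0],[100,0,-0.05,0,0],[100,0,-0.05,0,0],[100,0,-0.05,0,0],[100,0,-0.05,0,0]]]}}

```text
time: 1.75
tool_pos: [0.4253, -0.0914, 0.3001]
tool_rot: [0.0, 0.176, 0.984, 0.0]
contact_force: [1.5, 0.5, -0.2]
gripper_width: 0.996
grasp_force: 0.0
```

Call:
{"api": "servo_tool", "payload": {"deltas": [[[100,0,-0.04,0,0],[100,0,-0.03,0,0],[100,0,-0.02,0,0],[100,0,0,0,0],[100,0,0,0,0],[100,0,0,0,0],[100,0,0,0,0],[100,0,0,0,0]]]}}

```text
time: 2.55
tool_pos: [0.4258, -0.18, 0.3007]
tool_rot: [0.0, 0.177, 0.984, 0.0]
contact_force: [-0.3, 0.2, -0.7]
gripper_width: 1.005
grasp_force: 0.0
```

```bash
cat > o.py <<'E'
from h import *
import sys
def rect(T): 
    r=cv2.minAreaRect((T[:,:2]*1000).astype(np.float32)); return np.round(r[0],1),np.round(r[1],1),round(r[2],1),len(T)
st=manip.state();f=grab_frame("wrist");W=world(f,st);save(f,sys.argv[1])
print(st["tool_pos"],st["tool_rot"],st["time"])
hsv=cv2.cvtColor(f["pixels"],cv2.COLOR_RGB2HSV)
for nm,lo,hi in [("orange",(3,150,70),(14,255,255)),("blue",(105,110,25),(125,255,255))]:
    m=cv2.inRange(hsv,lo,hi); n,l,s,c=cv2.connectedComponentsWithStats(m)
    for i in range(1,n):
        if s[i,4]<150: continue
        Q=W[l==i];zt=np.nanpercentile(Q[:,2],93);T=Q[(Q[:,2]>zt-.005)]
        print(nm,c[i].round(),s[i,4],zt.round(4),*rect(T))
E
python3 o.py w2.png
```

```text
[ 0.42582039 -0.17996803  0.30066099] [1.22396671e-04 1.76670462e-01 9.84270051e-01 2.84854387e-06] 2.55
orange [290. 241.] 1017 0.1326 [ 482.9 -191.4] [25.9 40. ] 68.1 754
blue [548. 141.] 1599 0.0488 [499.9 167.6] [ 4.1 93.1] 82.0 353
blue [422. 182.] 1141 0.1325 [467.9 -30.2] [14.2 40.5] 75.0 534
blue [453. 223.] 585 0.0164 [570.   43.7] [50.6 88.7] 39.5 406
```

View pics/w2.png

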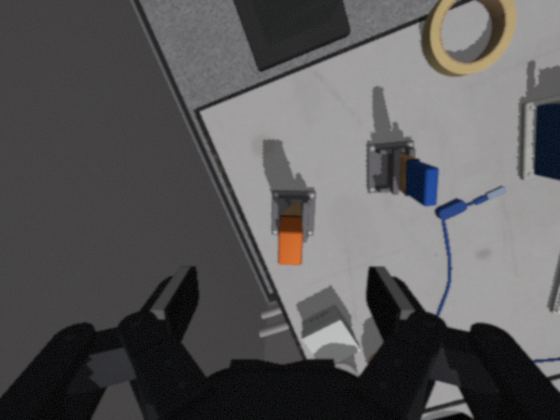

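The orange head is at (290,241) in the wrist view, centred under the fingers, with yaw about -21°. I'll fuse the three camera estimates to (0.485, -0.192), with the head top at z about 0.135.

Call:
{"api": "servo_tool", "payload": {"deltas": [[[100,0.02,-0.004,-0.02,-1],[100,0.02,-0.004,-0.03,0],[100,0.019,-0.004,-0.03,0],[100,0,0,-0.03,0],[100,0,0,-0.02,0],[100,0,0,0,0],[100,0,0,0,0],[100,0,0,0,0]]]}}

```text
time: 3.4
tool_pos: [0.4856, -0.1933, 0.1727]
tool_rot: [0.002, 0.186, 0.983, -0.0]
contact_force: [-0.0, -0.2, 0.2]
gripper_width: 1.004
grasp_force: 0.0
```

Call:
{"api": "servo_tool", "payload": {"deltas": [[[100,0,0.001,-0.03,0],[100,0,0,-0.025,0],[100,0,0,-0.005,0],[100,0,0,0,0],[40,0,0,0,0],[20,0,0,0,0],[0,0,0,0,0],[0,0,0,0,0]]]}}

```text
time: 4.2
tool_pos: [0.4851, -0.1921, 0.1115]
tool_rot: [0.001, 0.186, 0.983, -0.0]
contact_force: [-0.2, 0.5, 4.9]
gripper_width: 0.331
grasp_force: 8.3
```

Call:
{"api": "servo_tool", "payload": {"deltas": [[[0,0,0,0,0],[0,0,0,0,0],[0,0,0,0,0],[0,0,0,0,0],[0,0,0,0.005,0],[0,0,0,0.01,0],[0,0,0,0.01,0],[0,0,0,0,0]]]}}

```text
time: 5.0
tool_pos: [0.4857, -0.1927, 0.1378]
tool_rot: [0.002, 0.186, 0.983, -0.001]
contact_force: [1.6, -0.8, -0.5]
gripper_width: 0.315
grasp_force: 58.8
```

Call:
{"api": "servo_tool", "payload": {"deltas": [[[0,0,0,0.02,0],[0,0,0,0.03,0],[0,0,0,0.04,0],[0,0,0,0.03,0],[0,0,0.02,0.01,2],[0,0,0.03,0,3],[0,0,0.04,0,4],[0,0,0.02,0,3]]]}}

```text
time: 5.8
tool_pos: [0.4843, -0.08, 0.2657]
tool_rot: [0.0, 0.081, 0.997, 0.0]
contact_force: [0.1, 0.0, -0.7]
gripper_width: 0.314
grasp_force: 58.9
```

```bash
python3 - <<'E'
from h import *
a=grab_frame("scene");f=grab_frame("wrist")
A=cv2.resize(a["pixels"][180:340,230:430],None,fx=2,fy=2);B=cv2.resize(f["pixels"][150:310,180:380],None,fx=2,fy=2)
cv2.imwrite("pics/g.png",cv2.cvtColor(np.hstack([A,B]),cv2.COLOR_RGB2BGR))
np.savez("f1.npz",s=world(a),sp=a["pixels"])
E
```

```text
(no output)
```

View pics/g.png

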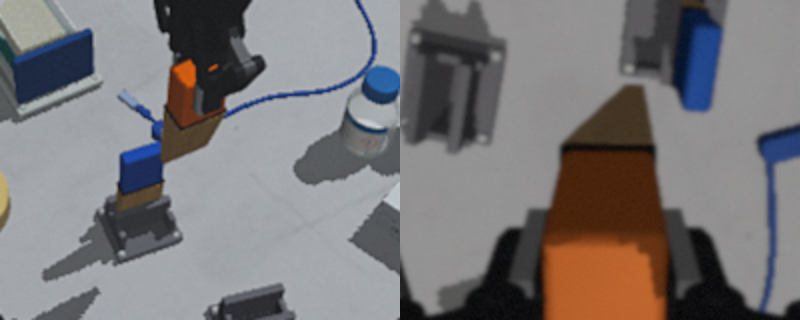

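The scene view shows the wedge clear of its stand. The wrist view shows the blade with its flat side on the right (+y) and its slope on the left, as needed. Next I'll go above the gap, turning +1.6° to match the carrier.

Call:
{"api": "servo_tool", "payload": {"deltas": [[[0,0.005,0.05,0,0.8],[0,0.005,0.05,0,0.8],[0,0.005,0.05,0,0],[0,0.005,0.05,0,0],[0,0.005,0.05,0,0],[0,0.005,0.05,0,0],[0,0.004,0.04,0,0],[0,0.003,0.03,-0.01,0]]]}}

```text
time: 6.7
tool_pos: [0.5228, 0.2885, 0.257]
tool_rot: [0.002, 0.068, 0.998, 0.0]
contact_force: [-0.3, 0.2, 0.3]
gripper_width: 0.314
grasp_force: 59.1
```

Call:
{"api": "servo_tool", "payload": {"deltas": [[[0,0,0.012,-0.02,0],[0,0,0,-0.01,0],[0,0,0,0,0],[0,0,0,0,0],[0,0,0,0,0],[0,0,0,0,0],[0,0,0,0,0],[0,0,0,0,0]]]}}

```text
time: 7.5
tool_pos: [0.5217, 0.2985, 0.2262]
tool_rot: [0.0, 0.069, 0.998, 0.0]
contact_force: [-0.5, -0.2, -1.7]
gripper_width: 0.313
grasp_force: 59.1
```

```bash
python3 - <<'E'
from h import *
st=manip.state();a=grab_frame("scene");f=grab_frame("wrist")
A=cv2.resize(a["pixels"][100:260,150:350],None,fx=2,fy=2);B=cv2.resize(f["pixels"][150:310,180:380],None,fx=2,fy=2)
cv2.imwrite("pics/i.png",cv2.cvtColor(np.hstack([A,B]),cv2.COLOR_RGB2BGR))
q=st["tool_rot"];print(st["tool_pos"],2*np.degrees(np.arctan2(q[2],q[1]))-90)
E
```

```text
[0.52171583 0.29848016 0.22617263] 82.13771985710878
```

View pics/i.png

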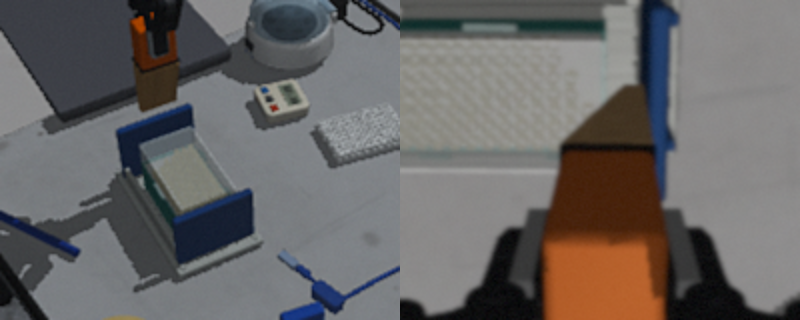

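The blade tip is directly over the gap, between the box edge and the end wall. Now down into it.

Call:
{"api": "servo_tool", "payload": {"deltas": [[[0,0,0.003,-0.02,0],[0,0,0,-0.01,0],[0,0,0,-0.01,0],[0,0,0,-0.008,0],[0,0,0,0,0],[0,0,0,0,0],[0,0,0,0,0],[0,0,0,0,0]]]}}

```text
time: 8.4
tool_pos: [0.5219, 0.3018, 0.1785]
tool_rot: [0.001, 0.068, 0.998, 0.0]
contact_force: [0.2, -0.3, -0.8]
gripper_width: 0.313
grasp_force: 59.2
```

Call:
{"api": "servo_tool", "payload": {"deltas": [[[0,0,0,-0.01,0],[0,0,0,-0.01,0],[0,0,0,-0.008,0],[0,0,0,0,0],[0,0,0.001,0,0],[0,0,0.001,0,0],[0,0,0,0,0],[0,0,0,0,0]]]}}

```text
time: 9.2
tool_pos: [0.5215, 0.3034, 0.1497]
tool_rot: [0.0, 0.068, 0.998, -0.0]
contact_force: [1.1, -0.9, -0.7]
gripper_width: 0.32
grasp_force: 59.1
```

Nothing is resisting yet, so I'll feel for the end wall with small +y steps.

Call:
{"api": "servo_tool", "payload": {"deltas": [[[0,0,0.001,0,0],[0,0,0.001,0,0],[0,0,0,0,0],[0,0,0,-0.005,0],[0,0,0,-0.003,0],[0,0,0,0,0],[0,0,0,0,0],[0,0,0,0,0]]]}}

```text
time: 10.0
tool_pos: [0.5212, 0.3048, 0.1408]
tool_rot: [-0.0, 0.068, 0.998, -0.001]
contact_force: [0.2, -5.0, -1.9]
gripper_width: 0.317
grasp_force: 59.3
```

The -y force means the flat face is touching the end wall. I'll keep lowering gently.

Call:
{"api": "servo_tool", "payload": {"deltas": [[[0,0,0,-0.003,0],[0,0,0,-0.003,0],[0,0,0,-0.003,0],[0,0,0,0,0],[0,0,0,0,0],[0,0,0,0,0],[0,0,0,0,0],[0,0,0,0,0]]]}}

```text
time: 10.8
tool_pos: [0.522, 0.3047, 0.1332]
tool_rot: [0.001, 0.068, 0.998, -0.001]
contact_force: [0.4, -6.1, 2.9]
gripper_width: 0.314
grasp_force: 59.9
```

Call:
{"api": "servo_tool", "payload": {"deltas": [[[60,0,0,0,0],[60,0,0,0,0],[60,0,0,0,0],[60,0,0,0,0],[60,0,0,0.01,0],[60,0,0,0.02,0],[60,0,0,0.02,0],[60,0,0,0.005,0]]]}}

```text
time: 11.6
tool_pos: [0.5231, 0.3065, 0.1915]
tool_rot: [0.003, 0.068, 0.998, 0.001]
contact_force: [1.0, 0.1, -0.4]
gripper_width: 0.597
grasp_force: 0.0
```

Call:
{"api": "servo_tool", "payload": {"deltas": [[[0,0,0,0,0],[0,0,0,0,0],[0,0,0,0,0],[0,0,0,0,0],[0,0,0,0,0],[0,0,0,0,0],[0,0,0,0,0],[0,0,0,0,0]]]}}

```text
time: 12.4
tool_pos: [0.5215, 0.3057, 0.1876]
tool_rot: [-0.0, 0.068, 0.998, -0.0]
contact_force: [0.6, -0.4, 0.6]
gripper_width: 0.001
grasp_force: 0.0
```

```bash
python3 o.py w3.png; python3 - <<'E'
from h import *
import numpy as np
for n in("scene","top"):
    a=grab_frame(n);W=world(a);h=cv2.cvtColor(a["pixels"],cv2.COLOR_RGB2HSV);m=cv2.inRange(h,(3,150,70),(14,255,255))>0
    Q=W[m&(W[...,1]>.2)]
    if len(Q)>10: print(n,len(Q),np.nanpercentile(Q[:,2],[50,95]),np.nanmedian(Q,0))
E
```

```text
[0.52149879 0.30566294 0.1875716 ] [-2.39361522e-05  6.83916693e-02  9.97658548e-01 -1.28100451e-08] 12.4
orange [282. 231.] 2164 0.1531 [514.1 307.3] [25.9 27.4] 81.7 1516
blue [253.  24.] 1103 0.012 [355.3 303.4] [10.3 84.7] 22.9 1040
blue [305. 196.] 1013 0.0908 [520.1 323.8] [11.6 91.8] 82.3 818
blue [126. 204.] 1369 0.0828 [502.2 173.7] [ 8.9 94.9] 82.1 1114
blue [ 69. 278.] 1062 0.0165 [540.1 120.6] [ 72.6 267. ] 32.0 653
scene 660 [0.15171036 0.53922839] [0.50876151 0.2913127  0.15171036]
top 53 [0.14833984 0.52890477] [0.52668892 0.29519801 0.14833984]
```

Call:
{"api": "servo_tool", "payload": {"deltas": [[[0,0,0,-0.01,0],[0,0,0,-0.006,0],[0,0,0,-0.002,0],[0,0,0,-0.001,0],[0,0,0,-0.001,0],[0,0,0,0,0],[0,0,0,0,0],[0,0,0,0,0]]]}}

```text
time: 13.35
tool_pos: [0.5216, 0.3057, 0.1679]
tool_rot: [0.0, 0.068, 0.998, 0.0]
contact_force: [1.5, 0.2, 0.3]
gripper_width: 0.001
grasp_force: 0.0
```

Call:
{"api": "servo_tool", "payload": {"deltas": [[[0,0,0,-0.001,0],[0,0,0,-0.001,0],[0,0,0,-0.001,0],[0,0,0,-0.001,0],[0,0,0,0,0],[0,0,0,0,0],[0,0,0,0,0],[0,0,0,0,0]]]}}

```text
time: 14.15
tool_pos: [0.5217, 0.3057, 0.1639]
tool_rot: [0.0, 0.068, 0.998, 0.0]
contact_force: [-0.0, -0.5, 3.0]
gripper_width: 0.001
grasp_force: 1.5
```

Call:
{"api": "servo_tool", "payload": {"deltas": [[[0,0,0,-0.001,0],[0,0,0,-0.001,0],[0,0,0,-0.001,0],[0,0,0,0,0],[0,0,0,0,0],[0,0,0,0,0],[0,0,0,0,0],[0,0,0,0,0]]]}}

```text
time: 14.95
tool_pos: [0.5213, 0.3055, 0.1602]
tool_rot: [-0.0, 0.068, 0.998, -0.0]
contact_force: [0.6, 0.4, -0.4]
gripper_width: -0.003
grasp_force: 0.1
```

Call:
{"api": "servo_tool", "payload": {"deltas": [[[0,0,0,-0.001,0],[0,0,0,-0.001,0],[0,0,0,0,0],[0,0,0,0,0],[0,0,0,0,0],[0,0,0,0,0],[0,0,0,0,0],[0,0,0,0,0]]]}}

```text
time: 15.75
tool_pos: [0.5219, 0.3058, 0.1596]
tool_rot: [0.0, 0.068, 0.998, 0.0]
contact_force: [-0.4, -0.4, 4.5]
gripper_width: 0.002
grasp_force: 2.7
```

```bash
python3 o.py w4.png
```

```text
[0.5218823  0.30577774 0.15957185] [4.98079257e-04 6.84169041e-02 9.97656666e-01 2.38415818e-04] 15.75
orange [282. 235.] 2067 0.1462 [508.8 308.1] [25.5 16.1] 83.6 1098
blue [240.  20.] 1033 0.012 [359.  294.9] [10.7 65.2] 23.3 970
blue [307. 200.] 1254 0.0909 [517.  324.7] [10.2 85.5] 82.8 977
blue [108. 208.] 1806 0.0829 [502.7 173.9] [ 8.6 95.7] 82.5 1258
blue [ 50. 289.] 1262 0.0164 [536.2 124.5] [ 63.6 258.3] 29.9 772
```

View pics/w4.png

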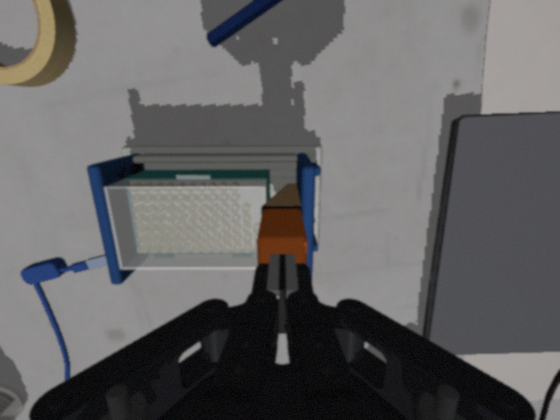

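The wedge sits upright against the end wall, with its head at (282,235). Its top is about 55–56 mm above the wall top (56 is home). I'll press to 15–20 N to seat it.

Call:
{"api": "servo_tool", "payload": {"deltas": [[[0,0,0,-0.001,0],[0,0,0,-0.0005,0],[0,0,0,0,0],[0,0,0,0,0],[0,0,0,0,0],[0,0,0,0,0],[0,0,0,0,0],[0,0,0,0,0]]]}}

```text
time: 16.6
tool_pos: [0.5223, 0.3061, 0.1593]
tool_rot: [0.001, 0.068, 0.998, 0.001]
contact_force: [-2.3, 0.3, 8.9]
gripper_width: 0.001
grasp_force: 4.6
```

Call:
{"api": "servo_tool", "payload": {"deltas": [[[0,0,0,-0.0015,0],[0,0,0,-0.001,0],[0,0,0,0,0],[0,0,0,0,0],[0,0,0,0,0],[0,0,0,0,0],[0,0,0,0,0],[0,0,0,0,0]]]}}

```text
time: 17.4
tool_pos: [0.523, 0.3065, 0.1589]
tool_rot: [0.002, 0.068, 0.998, 0.001]
contact_force: [-3.7, -1.4, 15.3]
gripper_width: 0.001
grasp_force: 7.7
```

Call:
{"api": "servo_tool", "payload": {"deltas": [[[0,0,0,-0.0015,0],[0,0,0,0,0],[0,0,0,0,0],[0,0,0,0,0],[0,0,0,0,0],[0,0,0,0,0],[0,0,0,0,0],[0,0,0,0,0]]]}}

```text
time: 18.2
tool_pos: [0.5234, 0.3067, 0.1587]
tool_rot: [0.002, 0.068, 0.998, 0.001]
contact_force: [-4.3, -2.0, 19.0]
gripper_width: 0.002
grasp_force: 9.6
```

Call:
{"api": "servo_tool", "payload": {"deltas": [[[0,0,0,0.01,0],[0,0,0,0.02,0],[0,-0.01,0,0.03,0],[0,-0.02,-0.01,0.03,0],[0,-0.03,-0.01,0.03,0],[0,-0.02,-0.01,0.01,0],[0,0,0,0,0],[0,0,0,0,0]]]}}

```text
time: 19.0
tool_pos: [0.4414, 0.2756, 0.2824]
tool_rot: [-0.0, 0.068, 0.998, -0.0]
contact_force: [0.5, 0.4, -0.3]
gripper_width: 0.002
grasp_force: 0.0
```

```bash
python3 o.py w5.png; python3 - <<'E'
from h import *
st=manip.state();f=grab_frame("wrist");W=world(f,st)
a=np.radians(-7.7);ex=np.array([np.cos(a),np.sin(a)]);ey=np.array([-np.sin(a),np.cos(a)])
X=W[...,:2]@ex*1000;Y=W[...,:2]@ey*1000;Z=W[...,2]*1000
k=(abs(X-np.array([.513,.248])@ex*1000)<15)&(Z>60);yy=Y[k];zz=Z[k]
for q in range(225,420,3):
    j=(yy>=q)&(yy<q+3)
    if j.any(): print(q,np.nanpercentile(zz[j],[5,50,95]).round().astype(int).tolist(),end="; ")
print(st["contact_force"])
E
```

```text
[0.44140764 0.27557559 0.28242344] [-1.95109884e-05  6.84078305e-02  9.97657440e-01 -3.48238677e-05] 19.0
orange [321. 269.] 1073 0.1455 [487.9 306.6] [109.7  26.8] 2.8 843
blue [307. 102.] 767 0.012 [347.4 320.6] [ 10.2 121.2] 23.0 750
blue [207. 238.] 519 0.0828 [501.4 173.5] [ 7.6 94.3] 82.2 400
blue [329. 221.] 445 0.0906 [497.4 327. ] [ 9.2 46.7] 82.9 241
blue [ 23. 255.] 1737 0.1321 [468.7 -27.7] [13.7 41.4] 76.2 462
blue [146. 280.] 454 0.0164 [567.1  48.5] [43.3 80. ] 35.8 335
231 [79, 81, 81]; 234 [81, 82, 83]; 237 [81, 82, 83]; 240 [80, 81, 83]; 243 [81, 82, 83]; 246 [81, 82, 83]; 249 [81, 82, 83]; 252 [81, 82, 83]; 255 [81, 82, 83]; 258 [81, 82, 83]; 261 [81, 82, 83]; 264 [81, 82, 83]; 267 [81, 82, 83]; 270 [81, 82, 83]; 273 [81, 82, 83]; 276 [81, 82, 83]; 279 [81, 82, 83]; 282 [81, 82, 83]; 285 [81, 82, 83]; 288 [81, 82, 83]; 291 [81, 82, 83]; 294 [81, 82, 83]; 297 [81, 82, 83]; 300 [81, 82, 83]; 303 [81, 82, 83]; 306 [81, 82, 83]; 309 [81, 82, 83]; 312 [81, 82, 83]; 315 [81, 82, 83]; 318 [81, 82, 83]; 321 [81, 82, 83]; 324 [81, 82, 83]; 327 [81, 82, 83]; 330 [81, 82, 83]; 333 [81, 82, 83]; 336 [81, 82, 83]; 339 [81, 82, 83]; 342 [81, 82, 83]; 345 [81, 82, 83]; 348 [81, 82, 83]; 351 [81, 82, 83]; 354 [81, 82, 83]; 357 [81, 95, 126]; 360 [135, 144, 145]; 363 [144, 145, 146]; 366 [144, 145, 146]; 369 [144, 145, 146]; 372 [144, 145, 146]; 375 [144, 145, 145]; 378 [144, 145, 146]; 381 [144, 145, 146]; 384 [143, 144, 145]; 387 [90, 142, 144]; 390 [89, 90, 91]; 393 [88, 89, 90]; 396 [87, 87, 87]; [-0.25461737  0.59494675  0.21373066]
```

View pics/w5.png

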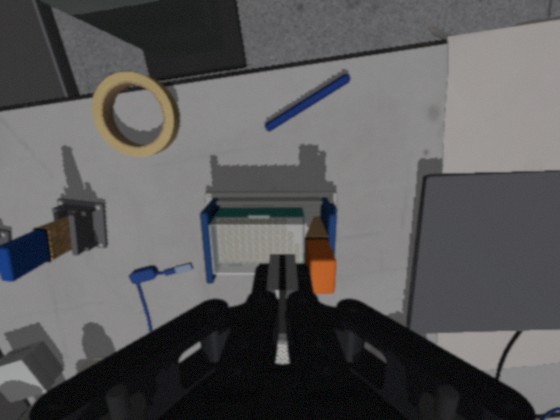

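The view shows the orange head at (320,265) against the end wall. Its top is 55 mm above the wall top (56 is home), the box touches the stop wall with no gap, and the blue wedge is still in its stand. I'm handing the job in.

```bash
python3 -c "
from plant import manip
print(manip.job_done())"
```

```text
the job is handed in; nothing more can be done
None
```

I drove the orange wedge fully home by camera measurement, so the teal box is jammed against the stop wall; I let go of the wedge, left the blue one in its stand, and handed the job in at about 19 s (no verdict was returned).

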